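Clip the measuring head onto a humidity chamber

TASK

The sample is already waiting in the humidity chamber. Lift the loose dust cap off the chamber and set it into the empty cap holder, then take the measuring head from its stand and press it straight down onto the chamber until both clips snap over its flange. Keep hold of the head and keep pressing it firmly down so that it squeezes the sprung seal nearly as far as it goes, without forcing it, and finish still holding and pressing; leave everything else on the bench where it is.

Things in the scene. Friction and masses are not known exactly. Their poses are not given: they have to be found in the camera images.
- chamber: Humidity chamber, white instrument fixed to the bench. Origin on the bench under the chamber's axis, z up. Housing 36 mm high, 104 wide (y), from x -92 (sloping display side) to +52. Steel collar on top: bore 48, outside 60, top at z 55, floor of the bore at z 38. Hooked clips, 18 wide, stand at its +y and -y sides, to z 75 mm and, with thumb tabs, 48 mm out from the axis.
- seal (a joint): Black sealing ring (60 mm outside, 49 inside) sprung on the chamber's collar: 0 = up, its top 61 mm above the bench; grows as it is pressed down, to 0.005 m at its stop. It starts to move at about 2 N and reaches the stop at 9 N. A head that is clipped on but not pressed leaves it at about 0.002.
- clip_left (a joint): Sprung hooked clip at the chamber's +y side, rad: 0 = upright (at rest), grows as the hook is pushed outward; about 0.08 as the head's flange passes, back to 0 when the hook has snapped over it. Nose of the hook 31 mm from the chamber's axis; its flat underside 66 mm above the bench, a slope above it guides the flange in.
- clip_right (a joint): The same at the chamber's -y side. Pushing the head past both hooks takes some 10 to 16 N: it starts with the head's origin 55 to 57 mm above the bench, the force drops at about 50 mm, the hooks snap over the flange at about 47 mm and pull it in a little; with the seal at its stop it is 44 mm.
- dust_cap: White dust cap lying loosely on the chamber, 40 g: plug 43 mm across, 8 deep (bevelled, 34 at the bottom); above it a flange 56 across, 5 thick; above it an upright knob 25 across, 34 tall. Origin at the centre of the plug's underside, z up through the knob, whose top is 47 mm above the origin.
- cap_holder: Cap holder, fixed, the empty one of the two stands: grey ring on a round foot 78 mm across; ring 60 outside, bore 48, top 14 mm above the bench, floor of the bore 4 mm above it. Origin on the bench under its centre. A cap set in it rests with its flange on the ring, its origin 6 mm above the bench.
- head: Measuring head, white, 84 mm tall, 140 g, upright in its stand: steel spigot 43 mm across, 12 long (bevelled, 36 at the bottom); flange 70 across from 12 to 19 mm (lower edge bevelled to 60); round grip 40 across up to 84 mm, with dark grip rings. Origin at the centre of the spigot's underside, z up; may be turned anyhow about z.
- head_stand: Stand of the head, fixed: the same shape as the cap holder, but its ring is 18 mm high; the head's origin stands 6 mm above the bench in it. Origin on the bench under its centre.
- tweezers_a: Bystander: steel tweezers, 140 mm long (y), lying flat; origin under the middle.
- marker_1: Bystander: marker pen, 126 mm long (y), lying; origin under the middle.
- petri_1: Bystander: round flat dish, 92 mm across, 15 mm high; origin under the middle.
- sample_cup_1: Bystander: sample cup with screw lid, 61 mm across, 59 mm high; origin under the middle.
- timer_1: Bystander: bench timer, 66 x 66 x 20 mm; origin under the middle.
- vial_1: Bystander: capped vial, 22 mm across, 50 mm high; origin under the middle.
- vial_3: Bystander: capped vial, 22 mm across, 50 mm high; origin under the middle.
- weight_50: Bystander: test weight, 18 mm across, 35 mm high; origin under the middle.
- weight_20: Bystander: smaller test weight, 13 mm across, 26 mm high; origin under the middle.

How it is judged (in metres and radians):
On the way, in this order (a step that is already met when the one before it is completed fails the run):
1. The dust cap sits in the cap holder, let go (horizontal distance between dust_cap and cap_holder below 0.005 m and z of dust_cap in the frame of cap_holder below 0.0085 m and angle between dust_cap's own z axis and vertical below 0.1 rad and contact force between the fingers and dust_cap below 0.1 N), for 0.2 s.
2. The head is on the chamber with both hooks snapped over its flange (horizontal distance between head and chamber below 0.005 m and z of head in the frame of chamber below 0.0478 m and angle between head's own z axis and vertical below 0.08 rad and value of joint each of clip_left, clip_right below 0.025 rad), for 0.2 s.
At the end, for the whole second after the job is handed in: Dust cap upright in the cap holder (within 5 mm, flange on the ring); head upright on the chamber (within 5 mm of its axis), both hooks back over its flange (within 0.025 rad); the fingers still on the head, pressing the seal in by more than 3.5 of its 5 mm, at rest (all of step 2 and horizontal distance between dust_cap and cap_holder below 0.005 m and z of dust_cap in the frame of cap_holder below 0.0085 m and angle between dust_cap's own z axis and vertical below 0.1 rad and value of joint seal above 0.0035 m and contact force between the fingers and head above 1 N and linear speed of head below 0.02 m/s); the arm keeps its last pose, push and grip.
It fails at once if the head is forced onto the chamber with more than 60 N (contact force between head and chamber above 60 N).
It fails at once if a bystander is moved by more than 30 mm (distance of any of tweezers_a, marker_1, petri_1, sample_cup_1, timer_1, vial_1, vial_3, weight_50, weight_20 from where it was at the start of the episode above 0.03 m).
It also fails if it takes over 67 s, if anything falls off the work surface, if the arm or the gripper's body presses on something with over 40 N, if the wrist force passes 120 N, or if a joint passes its speed limit or range.

ROBOT

A 7-joint arm with a two-finger parallel gripper is mounted at the origin on a cart in front of the work surface, level with it; the furniture and walls round the work are solid. World frame = base frame: x ahead of the robot, y to its left, z up, the work surface at z = 0. Lengths are in mm, angles in rad, forces in N, time in s.
With the tool pointing down it reaches from about 400 to 875 mm from the base axis. Payload 4.4 kg.
Tool frame: the origin (TCP) lies at the very end of the fingers, on their centre line; the grasp point (between the pads) lies 19 mm behind it; z points along the fingers, y is the line along which they close (so a half turn about z gives the same grasp; the last joint's range is limited). The gripper opens to 85 mm and grips with 20 to 120 N. Pads are 22 mm wide; open, the fingers measure 114 mm over their backs; the gripper's body (76 mm by 85 mm) begins 54 mm behind the grasp point. The pads swing forward as they close: fully open they stand 13 mm farther back than shut.
Start: joints at [-0.066, 0.628, 0.038, 1.517, -0.027, 0.996, -0.02], TCP at [650.014, 0.027, 231.313] pointing down, gripper open.
Joint ranges: [-3.06, 3.06], [-0.37, 2.12], [-1.25, 1.32], [0.18, 2.47], [-1.1, 4.24], [0.23, 1.98], [-2.94, 2.94]. Speed limits (rad/s): [2.57, 2.57, 3.14, 3.14, 3.14, 3.14, 3.14].

INTERFACE

Orientations are given as [roll, pitch, yaw] about the fixed x, y, z axes, in that order (R = Rz(yaw) Ry(pitch) Rx(roll)).
In Python, from cell import monitor, viewer, workorder gives the robot as it stands.
- The arm moves only by the tool arm_command, never from a script. Its argument "series" is one flat list of numbers, 5 for each row, row after row: the opening in per cent of the stroke, from 0 (shut) to 100 (fully open), then the shift along the tool's x, y, z in cm, then the turn about the tool's z in degrees. In form: [claw, x, y, z, roll, claw, x, y, z, roll, ...]. A call has exactly 5 rows; each row is the pose to reach, as a shift and turn from the pose commanded when the call began, along the tool's axes at that moment; what a row does not reach only later rows make up. A row lasts 1/12 s, in which the tool goes at most 41.7 mm and 7.16 degrees, less where a joint would pass 70% of its speed; a pose out of reach is approached as far as the arm can. A call with a gripper value outside its range is refused whole. The fingers move at their own pace and stop on an object; the grip force is fixed at half the most. Time passes only in rows, so rows that repeat a pose let the fingers close, or fill a call up. It gives the time, the measured TCP pose, the force, the opening and the grip force at its end, in the units of the state.
- monitor.read_state(): the state, without advancing time (a new reading comes with each control period).
- viewer.get_image(name): name is "scene" or "side" or "wrist"; returns (picture, depth): 400x640x3 uint8, red, green, blue; 400x640 float32, mm along the optical axis (not along the pixel's ray), 0 where there is no reading.
- viewer.camera_model(name): a dict with "mtx" (3x3 intrinsics, pixels), "dist_coeffs" ([k1, k2, p1, p2, k3] as OpenCV has them; the pictures are not rectified), "R" (3x3) and "t" (3): a world point X has camera coordinates R X + t. Camera axes: x right, y down, z forward; pixel columns grow to the right and rows downward; lengths in mm; the calibration is good to about 2 mm. A picture is of the moment at which its call begins: read the wrist's pose just before it. camera_model takes no time and is no camera call; for the wrist camera it gives the pose at the moment of the call.
- workorder.finish_job(): hands the job in; it is judged then, once.
The state is a dict: "clock": time; "qpos": joint angles; "qd": joint speeds; "tau": joint torques, N m; "eef_pos": TCP position; "tool_rot": TCP orientation; "force": force on the tool from outside, world axes, zero at the start; "torque": the same for the moment, N m; "width": finger opening in mm; "gripper_force": force on a finger pad.
Only numpy, scipy, OpenCV 4.12 (cv2) and the standard library are available. Lean on these libraries where they do the work, as an engineer would, in place of code of your own. Each camera call takes 0.05 s, during which the arm holds its last target. There are 200 camera calls.

## Working session

There is one attempt and no reset: what is moved stays moved. The work goes in short steps, Python scripts to look and compute and a tool call to move; the robot and the scene stay as the last step left them, time stands still between calls to the robot, and variables do not carry over. Pictures are saved under pics/ and viewed, at most 10 in all, crops included, and the job is handed in when it is done.

Besides the shell and the picture viewer there is one more tool, called after "Emit:" as name(argument=value, ...) on one line, values as JSON. arm_command: Moves the arm, as the interface text tells. Its arguments: {"type":"object","properties":{"series":{"type":"array","items":{"type":"number"}}},"required":["series"]}

```bash
mkdir -p pics; ls
cat > h.py <<'E'
import numpy as np,cv2
from cell import monitor,viewer,workorder
def grab(n):
    m=viewer.camera_model(n); p,d=viewer.get_image(n); return p,d,m
def world(px,depth,m):
    """px Nx2, depth N -> world Nx3"""
    px=np.asarray(px,float).reshape(-1,1,2)
    u=cv2.undistortPoints(px,np.array(m['mtx'],float),np.array(m['dist_coeffs'],float))[:,0]
    c=np.c_[u,np.ones(len(u))]*np.asarray(depth,float).reshape(-1,1)
    return (c-np.array(m['t']).ravel())@np.array(m['R'])
def cloud(d,m):
    v,u=np.nonzero(d>0); return np.c_[u,v],world(np.c_[u,v],d[v,u],m)
def save(n,p): cv2.imwrite('pics/'+n,p[:,:,::-1])
E
python3 - <<'E'
from h import *
s=monitor.read_state();print(s)
out=[]
for n in('scene','side','wrist'):
    p,d,m=grab(n);np.savez(''+n+'0.npz',p=p,d=d,**{k:np.array(v) for k,v in m.items()})
    print(n,np.array(m['R']).round(2).tolist(),np.array(m['t']).ravel().round(),'cam pos',(-np.array(m['R']).T@np.array(m['t']).ravel()).round())
    save(n+'0.png',p)
E
```

```text
pics
{'clock': 0.0, 'qpos': array([-0.06579591,  0.62936737,  0.03839562,  1.5183562 , -0.027     ,
        0.99629625, -0.02001335]), 'qd': array([ 6.44019266e-04, -1.42732741e-03, -7.31536180e-04,  2.67008958e-05,
        2.06294612e-04, -1.97786595e-03,  8.38126255e-04]), 'tau': array([-1.11932164e-03, -5.63405585e+01,  1.22606792e+00, -1.93450052e+01,
        1.09587883e-02,  1.05136272e-02, -8.84369996e-06]), 'eef_pos': array([6.49379065e+02, 5.36139859e-02, 2.30378246e+02]), 'tool_rot': array([-3.13968190e+00, -1.09238978e-06,  1.57081663e+00]), 'force': array([-0.13183299,  0.81971903,  0.53731596]), 'torque': array([ 0.06910232,  0.06377575, -0.00445704]), 'gripper_force': 0.0, 'width': 85.00559288232017}
scene [[-0.62, -0.79, 0.0], [-0.35, 0.27, -0.9], [0.7, -0.56, -0.44]] [435. 205. 788.] cam pos [-215.  726.  527.]
side [[0.88, -0.47, -0.0], [-0.16, -0.3, -0.94], [0.44, 0.83, -0.34]] [-389.  192. 1009.] cam pos [ -72. -966.  518.]
wrist [[1.0, -0.0, -0.0], [0.0, -0.96, 0.26], [-0.0, -0.26, -0.96]] [-649.  -35.  381.] cam pos [650.  66. 375.]
```

View pics/scene0.png

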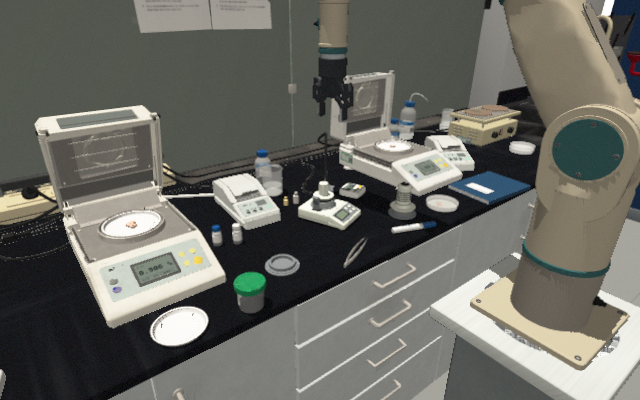

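View pics/side0.png

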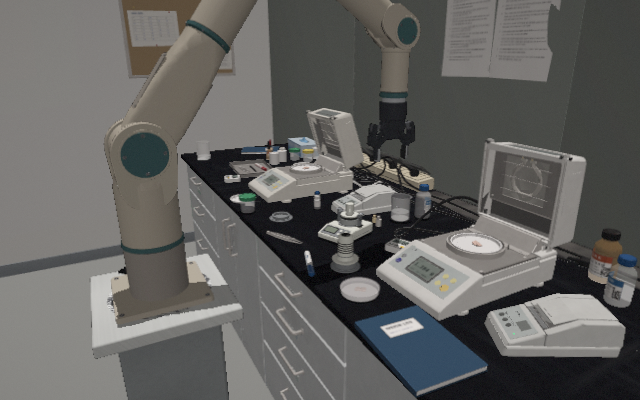

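View pics/wrist0.png

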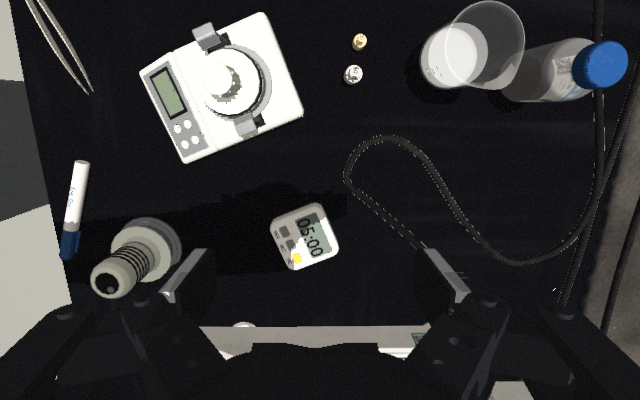

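The scene view shows the chamber with its cap at (325,205), the empty holder at (282,265) and the head in its stand at (402,205). The wrist view shows the chamber at (230,85), the head at (135,260), the timer at (305,237) and two weights at (355,60).

```bash
cat >> h.py <<'E'
from scipy.optimize import least_squares
def fit(P,r=None):
    """robust circle fit in xy"""
    c0=np.median(P[:,:2],0)
    if r: s=least_squares(lambda c:np.hypot(*(P[:,:2]-c).T)-r,c0,loss='soft_l1',f_scale=1.);return s.x,r,len(P)
    s=least_squares(lambda c:np.hypot(*(P[:,:2]-c[:2]).T)-c[2],[*c0,20],loss='soft_l1',f_scale=1.);return s.x[:2],s.x[2],len(P)
def near(P,uv,c,w): return P[(abs(uv[:,0]-c[0])<w)&(abs(uv[:,1]-c[1])<w)]
E
python3 - <<'E'
from h import *
C={'scene':dict(cham=(325,205,35),hold=(282,265,24),head=(402,205,22)),'side':dict(cham=(347,222,30),hold=(281,216,14),head=(346,255,28)),'wrist':dict(cham=(230,85,90),head=(135,260,60))}
for n in C:
    z=np.load(n+'0.npz');m={k:z[k] for k in('mtx','dist_coeffs','R','t')}
    uv,P=cloud(z['d'],m)
    for o,(a,b,w) in C[n].items():
        Q=near(P,uv,(a,b),w)
        print(n,o,len(Q),'z hist',np.histogram(Q[:,2],np.arange(-10,125,5))[0].tolist())
        bands={'cham':[(97,104),(72,95),(61,67),(33,38)],'hold':[(11,17),(2,6)],'head':[(87,94),(30,86),(20,29),(15,21)]}[o]
        for lo,hi in bands:
            q=Q[(Q[:,2]>lo)&(Q[:,2]<hi)]
            if len(q)>5: print('  ',lo,hi,len(q),'mean',q.mean(0).round(1),'min',q.min(0).round(1),'max',q.max(0).round(1),'fit',fit(q)[0].round(1),round(fit(q)[1],1))
E
```

```text
scene cham 4750 z hist [0, 1111, 1643, 167, 147, 283, 175, 182, 225, 332, 39, 44, 47, 38, 49, 107, 37, 33, 16, 16, 20, 25, 14, 0, 0, 0]
   97 104 33 mean [570.5  91.8  99.7] min [561.4  78.3  97.1] max [584.5 102.5 101.4] fit [570.8  91.4] 8.6
   72 95 112 mean [567.6  94.6  81.2] min [548.   44.1  72. ] max [590.6 136.8  94.9] fit [-819688.9 -286296.9] 868814.8
   61 67 114 mean [564.8  93.7  65.1] min [543.   49.5  61. ] max [600.  131.   66.9] fit [572.8  89.5] 24.8
   33 38 386 mean [554.2  96.   35.7] min [494.7 -35.8  33. ] max [716.4 151.8  38. ] fit [571.4  88.4] 49.7
scene hold 2205 z hist [0, 479, 1165, 301, 154, 20, 0, 0, 0, 0, 0, 2, 7, 66, 11, 0, 0, 0, 0, 0, 0, 0, 0, 0, 0, 0]
   11 17 155 mean [436.  316.6  13.7] min [406.4 287.3  11.1] max [468.1 345.4  16.5] fit [436.4 316.8] 27.0
   2 6 283 mean [433.1 319.4   4. ] min [343.3 221.5   2. ] max [546.1 371.1   6. ] fit [437.4 316.6] 36.3
scene head 1842 z hist [0, 454, 567, 69, 65, 71, 78, 117, 43, 55, 52, 32, 29, 21, 26, 24, 28, 24, 26, 46, 15, 0, 0, 0, 0, 0]
   87 94 46 mean [441.9 -92.6  89.5] min [ 428.7 -109.8   87.2
[... 2354 characters left out ...]
9
   33 38 5318 mean [561.   85.3  36.6] min [493.3  20.3  33. ] max [636.3 153.4  38. ] fit [567.6  87.7] 53.2
wrist head 14110 z hist [0, 11, 5736, 754, 210, 36, 13, 1228, 192, 119, 96, 73, 115, 130, 141, 138, 132, 147, 151, 284, 861, 0, 0, 0, 0, 0]
   87 94 1060 mean [450.2 -94.   91.4] min [ 429.9 -114.3   87. ] max [467.6 -77.3  94. ] fit [450.  -94.5] 13.2
   30 86 1470 mean [459.5 -86.5  58.8] min [ 430.7 -114.2   30. ] max [470.7 -73.4  86. ] fit [447.4 -96.6] 20.2
   20 29 1186 mean [455.8 -88.4  27. ] min [ 412.9 -130.9   23.9] max [482.7 -61.   29. ] fit [446.7 -96.9] 30.0
   15 21 36 mean [417.3 -58.2  15.9] min [370.2 -91.4  15.1] max [477.1 -34.9  17.6] fit [ 399.6 -118.3] 81.6
```

Emit:
arm_command(series=[100,2.2,-1.95,1.2,-6.5,100,4.4,-3.9,2.4,-13,100,6.6,-5.8,3.6,-19.5,100,8.8,-7.8,5,-26,100,8.8,-7.8,5,-26])

```text
clock: 0.57
eef_pos: [565.4, 93.9, 178.6]
tool_rot: [-3.134, -0.007, 2.037]
force: [-1.4, 0.6, -1.4]
width: 85.4
gripper_force: 0.0
```

Run:
```python
from h import *
s=monitor.read_state();print(s['clock'],s['eef_pos'],s['tool_rot'],s['width'])
p,d,m=grab('wrist');save('w1.png',p)
uv,P=cloud(d,m)
Q=P[np.hypot(P[:,0]-572,P[:,1]-88)<60]
print(np.histogram(Q[:,2],np.arange(30,125,5))[0])
for lo,hi in((95,106),(61,67),(33,38)):
    q=Q[(Q[:,2]>lo)&(Q[:,2]<hi)];q=q if lo==33 else q[np.hypot(q[:,0]-572,q[:,1]-88)<31]
    if len(q)>9:print(lo,len(q),q.mean(0),q.min(0),q.max(0),fit(q))
```

```text
0.5667 [565.4096904   93.9312338  178.63949729] [-3.13435504 -0.00700443  2.03661462] 85.35992682943755
[ 227 6943  443   65   86   92  276 2388  289  747   50   53   62   96
  893    0    0    0]
95 989 [571.15581587  89.51189485 101.52398218] [558.74001159  75.41311141  95.01130652] [584.23167642 101.53420698 103.86967179] (array([571.18722418,  89.47112164]), np.float64(8.952548905438851), 989)
61 443 [565.87397911 101.13513637  64.22911346] [542.71139403  61.77197209  61.0365848 ] [601.34096463 117.88085175  66.99876533] (array([571.56621504,  89.45648895]), np.float64(27.039188263380595), 443)
33 4133 [562.7321751   91.45093122  37.03177857] [512.02311693  29.59664135  33.01087427] [630.86807604 147.10801157  37.99995846] (array([570.57991882,  88.01002086]), np.float64(49.92619050983946), 4133)
```

View pics/w1.png

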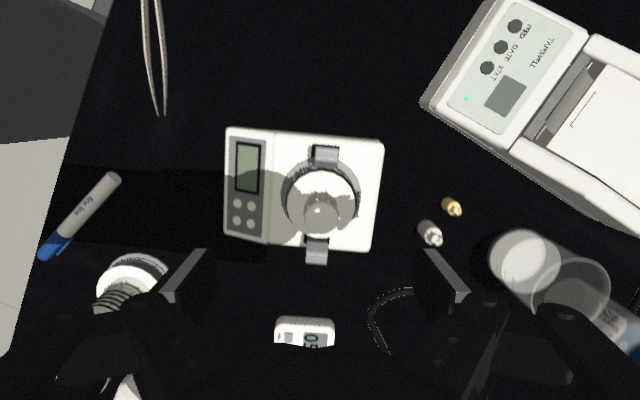

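The picture shows the chamber nearly aligned with the tool: knob at (318,213), clips at (325,155) and (317,250), well clear of the fingers' line. I'll descend.

Emit:
arm_command(series=[100,0.1,0,1,1,100,0.1,0,3,2,100,0.1,0,5,2,100,0.1,0,6,2,100,0.1,0,6,2])

```text
clock: 1.03
eef_pos: [570.6, 87.4, 118.8]
tool_rot: [-3.137, -0.0, 1.987]
force: [0.1, -1.0, 0.3]
width: 85.3
gripper_force: 0.0
```

Emit:
arm_command(series=[100,0,0,1,0,100,0,0,2.5,0,100,0,0,4,0,100,0,0,5,0,100,0,0,5,0])

```text
clock: 1.45
eef_pos: [570.8, 88.5, 69.8]
tool_rot: [-3.139, -0.0, 1.989]
force: [-0.5, 0.2, 0.1]
width: 85.3
gripper_force: 0.0
```

Run:
```python
from h import *
s=monitor.read_state();print(s['clock'],s['eef_pos'],s['tool_rot'],s['width'],s['force'])
p,d,m=grab('wrist')
s=monitor.read_state();print(s['clock'],s['eef_pos'],s['tool_rot'],s['qd'].round(3))
uv,P=cloud(d,m)
Q=P[np.hypot(P[:,0]-572,P[:,1]-88)<15]
for lo,hi in((95,106),):
    q=Q[(Q[:,2]>lo)&(Q[:,2]<hi)]
    if len(q)>9:print(lo,len(q),q.mean(0),q.min(0),q.max(0),fit(q))
```

```text
1.45 [570.81068249  88.47930458  69.76350928] [-3.13920818e+00 -4.00516321e-04  1.98907950e+00] 85.31769916714775 [-0.50960158  0.22013893  0.11949805]
1.5 [571.40704194  88.68717398  70.77034322] [-3.14056595e+00 -1.58119568e-04  1.98921669e+00] [ 0.    -0.027 -0.003 -0.015 -0.001  0.007  0.001]
95 3250 [570.89895891  90.48304551 101.27329249] [558.64896442  76.71133718  95.01621431] [584.42798202 102.29886988 103.94378036] (array([570.97798466,  90.30028814]), np.float64(8.989018398488323), 3250)
```

Emit:
arm_command(series=[0,0,0,0,0,0,0,0,0,0,0,0,0,0,0,0,0,0,0,0,0,0,0,0,0])

```text
clock: 1.92
eef_pos: [571.9, 89.0, 71.8]
tool_rot: [3.141, 0.0, 1.99]
force: [0.9, 0.2, -0.0]
width: 25.4
gripper_force: 0.0
```

Emit:
arm_command(series=[0,0,0,0,0,0,0,0,0,0,0,0,0,0,0,0,0,0,0,0,0,0,0,0,0])

```text
clock: 2.33
eef_pos: [571.9, 89.0, 71.5]
tool_rot: [3.141, 0.0, 1.99]
force: [1.3, 0.4, 2.5]
width: 23.2
gripper_force: 58.6
```

Emit:
arm_command(series=[0,0,0,-0.5,0,0,0,0,-2,0,0,0,0,-4,0,0,0,0,-6.5,0,0,0,0,-8,0])

```text
clock: 2.75
eef_pos: [571.9, 89.0, 153.2]
tool_rot: [3.14, 0.0, 1.99]
force: [1.1, 0.4, -0.1]
width: 23.2
gripper_force: 58.8
```

Run:
```python
from h import *
p,d,m=grab('wrist');save('w2.png',p)
s=monitor.read_state();print(s['clock'],s['eef_pos'],s['tool_rot'],s['width'],s['force'])
uv,P=cloud(d,m)
# holder: scene & wrist if seen
for n in('wrist','scene','side'):
    p,d,m=grab(n);uv,P=cloud(d,m)
    Q=P[np.hypot(P[:,0]-436,P[:,1]-316)<33];q=Q[(Q[:,2]>11)&(Q[:,2]<17)]
    if len(q)>9:print(n,len(q),q.mean(0),q.min(0),q.max(0),fit(q),fit(q,27))
    Q=P[np.hypot(P[:,0]-572,P[:,1]-89)<32];q=Q[(Q[:,2]>58.5)&(Q[:,2]<65)]
    if len(q)>9:print(n,'seal',len(q),q.mean(0),fit(q),fit(q,27.25))
```

```text
2.8 [573.54286403  89.30290079 155.61427735] [3.13610260e+00 1.24623513e-03 1.98955515e+00] 23.010991676549267 [1.41369781 1.30603696 0.24156164]
wrist seal 842 [564.81773633 103.38243968  62.68585748] (array([571.72006472,  88.95408996]), np.float64(26.744933031322176), 842) (array([572.00501988,  88.38399272]), 27.25, 842)
scene 148 [436.30730795 316.32026876  13.74059134] [408.3193245  287.63501187  11.06237809] [466.56032063 345.42661002  16.46628828] (array([436.45402737, 316.66963488]), np.float64(26.7557843371616), 148) (array([436.47362004, 316.69220158]), 27, 148)
scene seal 66 [569.15557456  86.5525422   60.70214922] (array([571.69591066,  91.00329415]), np.float64(26.931328454031785), 66) (array([571.81687149,  91.16170848]), 27.25, 66)
side 43 [435.28280102 312.75417321  13.4701245 ] [406.55750285 284.83839519  11.14363134] [462.80576446 341.95616596  15.9109273 ] (array([435.63077502, 312.24276827]), np.float64(27.00736066721118), 43) (array([435.63177126, 312.24286038]), 27, 43)
side seal 49 [570.83108173  88.18163306  60.90757932] (array([570.16928825,  86.11308558]), np.float64(26.52232527031168), 49) (array([570.17743086,  86.29952091]), 27.25, 49)
```

View pics/w2.png

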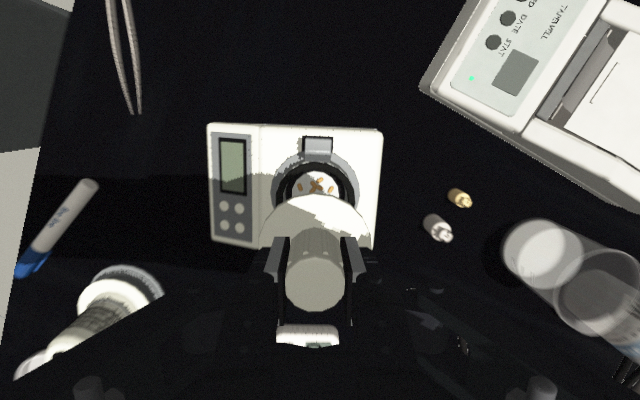

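The cap is held (knob at (315,265)) and the open bore shows the sample at (318,187). I'll move towards the holder, stopping short so that I can look at it.

Emit:
arm_command(series=[0,2,-0.4,0,0,0,6,-1,0,0,0,10,-1.7,0,0,0,14,-2.4,0,0,0,17,-3.1,0,0])

```text
clock: 3.37
eef_pos: [470.9, 234.2, 149.8]
tool_rot: [-3.138, -0.002, 1.992]
force: [-0.7, 0.7, -0.6]
width: 23.2
gripper_force: 58.7
```

Emit:
arm_command(series=[0,0.5,0,0,0,0,1,0,0,0,0,1,0,0,0,0,1,0,0,0,0,1,0,0,0])

```text
clock: 3.78
eef_pos: [470.9, 238.9, 150.9]
tool_rot: [-3.141, 0.001, 1.987]
force: [0.1, -0.5, -0.9]
width: 23.1
gripper_force: 58.8
```

Run:
```python
from h import *
p,d,m=grab('wrist');save('w3.png',p)
s=monitor.read_state();print(s['clock'],s['eef_pos'],s['tool_rot'],s['width'],s['force'])
uv,P=cloud(d,m)
for r0,lo,hi in((33,11,17),(41,2,7)):
    Q=P[np.hypot(P[:,0]-437,P[:,1]-314.5)<r0];q=Q[(Q[:,2]>lo)&(Q[:,2]<hi)]
    if len(q)>9:print(len(q),q.mean(0),q.min(0),q.max(0),fit(q),fit(q,27))
```

```text
3.8333 [470.94988221 239.0194918  151.02342641] [-3.14125195e+00  8.64826893e-04  1.98673041e+00] 22.874411840668138 [-0.69156746 -0.19186158 -0.60117207]
1578 [435.74728003 315.91646781  15.4156632 ] [406.18681775 285.13004405  11.00570986] [466.12719679 345.5310164   16.99939139] (array([436.35685787, 314.98943921]), np.float64(26.74801998472616), 1578) (array([436.36656635, 314.9694994 ]), 27, 1578)
2270 [436.93474763 315.2141524    5.52056405] [396.58367787 273.64345335   2.00796354] [477.96064908 355.38857344   6.99964142] (array([436.57873387, 314.59599252]), np.float64(36.22697432267528), 2270) (array([439.627176 , 313.0654991]), 27, 2270)
```

View pics/w3.png

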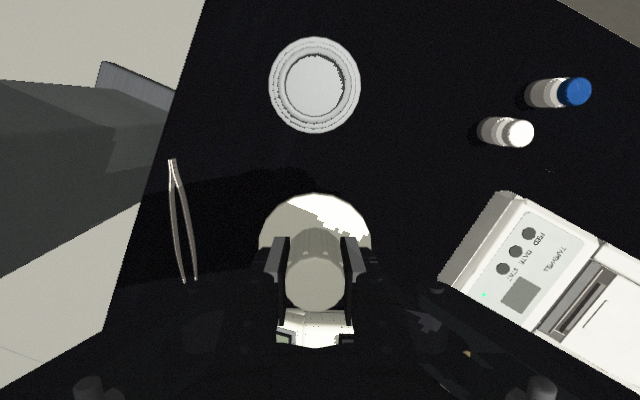

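Run:
```python
from h import *
p,d,m=grab('wrist');uv,P=cloud(d,m)
s=monitor.read_state();print(s['clock'],s['eef_pos'])
c=s['eef_pos'][:2];Q=P[np.hypot(*(P[:,:2]-c).T)<33]
print(np.histogram(Q[:,2],np.arange(120,200,4))[0])
q=Q[(Q[:,2]>140)&(Q[:,2]<150)&(np.hypot(*(Q[:,:2]-c).T)>20)]
print(q[:,2].mean(),len(q))
# outer rim of flange: max radius per angle bin
from math import pi
a=np.arctan2(q[:,1]-c[1],q[:,0]-c[0]);r=np.hypot(*(q[:,:2]-c).T)
b=(a*180/pi//6).astype(int);e=np.array([q[b==k][r[b==k].argmax()] for k in np.unique(b) if r[b==k].max()>24])
f=fit(e,28);print(len(e),f,f[0]-c,fit(e))
t=Q[(Q[:,2]>176)&(Q[:,2]<190)];print('knob',fit(t),fit(t)[0]-c)
```

```text
3.8833 [470.84968214 239.24837217 151.1194413 ]
[   0    0    0    0    0   39 3596  188  152  246  398  434  463  510
  908 2730  283  861  361]
146.7551962251745 2376
32 (array([470.75037474, 238.27621642]), 28, 32) [-0.0993074  -0.97215575] (array([470.53169321, 238.75921115]), np.float64(27.58308487220043), 32)
knob (array([469.78871065, 240.57774961]), np.float64(10.29800104584907), 4218) [-1.06097149  1.32937744]
```

Emit:
arm_command(series=[0,2,0,0,0,0,5,-0.1,1,0,0,7.3,-0.1,3,0,0,8.3,-0.1,5,0,0,8.3,-0.1,7,0])

```text
clock: 4.3
eef_pos: [434.5, 319.4, 80.8]
tool_rot: [3.14, -0.003, 1.993]
force: [0.9, -0.2, -1.4]
width: 23.0
gripper_force: 58.8
```

Emit:
arm_command(series=[0,0,0,0.5,0,0,0,0,1,0,0,0,0,1,0,0,0,0,1,0,0,0,0,1,0])

```text
clock: 4.72
eef_pos: [436.5, 316.0, 72.3]
tool_rot: [3.14, -0.0, 1.988]
force: [-0.3, -0.3, 0.1]
width: 23.4
gripper_force: 58.8
```

Run:
```python
from h import *
s=monitor.read_state();print(s['clock'],s['eef_pos'],s['tool_rot'],s['width'],s['force'])
c=s['eef_pos'][:2]
for n in('scene','side'):
    p,d,m=grab(n);uv,P=cloud(d,m)
    Q=P[np.hypot(*(P[:,:2]-c).T)<42]
    q=Q[(Q[:,2]>57)&(Q[:,2]<68)&(np.hypot(*(Q[:,:2]-c).T)<32)];print(n,'flange',len(q),q.mean(0) if len(q) else '',fit(q,28) if len(q)>5 else '')
    q=Q[(Q[:,2]>11)&(Q[:,2]<17)&(np.hypot(*(Q[:,:2]-c).T)<34)];print('ring',len(q),fit(q,27) if len(q)>5 else '')
```

```text
4.7167 [436.46067864 315.96709672  72.32728576] [ 3.13972746e+00 -2.14517664e-04  1.98829004e+00] 23.444544678200995 [-0.33642025 -0.27023353  0.07123283]
scene flange 186 [428.22962355 323.24175315  65.86668028] (array([442.0484951 , 312.23020466]), 28, 186)
ring 158 (array([436.72547681, 316.92055859]), 27, 158)
side flange 69 [431.16886943 303.24667007  65.15031895] (array([435.74010255, 318.50116927]), 28, 69)
ring 55 (array([435.26734583, 311.5505118 ]), 27, 55)
```

Emit:
arm_command(series=[0,-0.1,0,0.3,0,0,-0.1,0,1.5,0,0,-0.1,0,3,0,0,-0.1,0,4,0,0,-0.1,0,4.3,0])

```text
clock: 5.23
eef_pos: [435.0, 314.6, 26.9]
tool_rot: [-3.139, 0.001, 1.99]
force: [-0.2, 0.4, -0.9]
width: 23.5
gripper_force: 58.8
```

Emit:
arm_command(series=[0,0,0,0.1,0,0,0,0,0.2,0,0,0,0,0.3,0,0,0,0,0.3,0,0,0,0,0.3,0])

```text
clock: 5.65
eef_pos: [436.0, 315.5, 25.8]
tool_rot: [3.141, -0.0, 1.99]
force: [-0.7, 1.1, 0.2]
width: 23.4
gripper_force: 58.8
```

Emit:
arm_command(series=[0,0,0,0.1,0,0,0,0,0.2,0,0,0,0,0.2,0,0,0,0,0.2,0,0,0,0,0.2,0])

```text
clock: 6.07
eef_pos: [436.1, 315.5, 25.0]
tool_rot: [3.14, -0.0, 1.99]
force: [-2.4, -1.3, 13.6]
width: 23.2
gripper_force: 60.5
```

Emit:
arm_command(series=[15,0,0,0,0,35,0,0,0,0,60,0,0,0,0,60,0,0,0,0,60,0,0,0,0])

```text
clock: 6.48
eef_pos: [435.7, 315.2, 23.2]
tool_rot: [-3.141, 0.0, 1.99]
force: [-0.0, -0.0, -0.6]
width: 51.4
gripper_force: 0.0
```

Emit:
arm_command(series=[60,0,0,-1,0,60,0,0,-3,0,60,0,0,-6,0,60,0,0,-9,0,60,0,0,-12,0])

```text
clock: 6.9
eef_pos: [435.4, 315.0, 145.0]
tool_rot: [-3.141, 0.0, 1.99]
force: [0.3, 0.6, 0.4]
width: 51.3
gripper_force: 0.0
```

Run:
```python
from h import *
s=monitor.read_state();print(s['clock'],s['eef_pos'],s['tool_rot'],s['width'],s['force'])
for n in('wrist','scene','side'):
    p,d,m=grab(n);uv,P=cloud(d,m)
    c=np.array([436.5,314.8])
    R=np.hypot(*(P[:,:2]-c).T);Q=P[R<14]; print(n,np.histogram(Q[:,2],np.arange(0,72,4))[0])
    q=P[(R<18)&(P[:,2]>49)&(P[:,2]<60)];print('knob',len(q),fit(q),q[:,2].max())
    q=P[(R<31)&(P[:,2]>15)&(P[:,2]<23)];print('flange z',len(q),np.median(q[:,2]),fit(q[np.hypot(*(q[:,:2]-c).T)>24]),'tilt',np.linalg.lstsq(np.c_[q[:,:2]-c,np.ones(len(q))],q[:,2],rcond=None)[0])
```

```text
6.9 [435.42228806 315.00109941 144.96023533] [-3.14097279e+00  1.15267549e-04  1.98970367e+00] 51.25040046566096 [0.28567984 0.5919565  0.42151292]
wrist [  0   0   0   0   3 103  21  27  35  35  30  37  67 802  36   0   0]
knob 892 (array([435.53892918, 315.71908433]), np.float64(8.849898955379723), 892) 57.17313010222134
flange z 2502 20.894746959261948 (array([436.15249508, 315.44045167]), np.float64(26.42497774666629), 1094) tilt [-1.02478963e-03 -2.22735781e-02  2.05842953e+01]
scene [ 0  0  0  0 14 17 17 17 19 15 16 13 21 52  0  0  0]
knob 71 (array([435.48953517, 317.04367345]), np.float64(9.3154193380601), 71) 55.252901833709714
flange z 223 19.28761157509835 (array([436.0861781 , 316.05760519]), np.float64(26.020008711518866), 94) tilt [ 1.66096851e-02 -5.67527761e-03  1.92614209e+01]
side [ 0  0  0  0  4  7  7  6  8  9  6  8  5 11  0  0  0]
knob 20 (array([436.36631835, 308.10754855]), np.float64(10.233993023704747), 20) 54.891366055155224
flange z 70 19.188894582176744 (array([436.30363212, 314.70996145]), np.float64(27.028672459577972), 32) tilt [4.18388547e-03 1.48640934e-02 1.90573381e+01]
```

The cap sits flat in the holder. Now the head.

Emit:
arm_command(series=[100,-2,-0.8,0,0,100,-5.5,-2.3,0,0,100,-9,-3.7,0,0,100,-12.7,-5.3,0,0,100,-16.5,-6.8,0,0])

```text
clock: 7.47
eef_pos: [439.4, 135.3, 142.6]
tool_rot: [-3.139, -0.0, 1.991]
force: [1.0, -0.2, 0.5]
width: 85.6
gripper_force: 0.0
```

Emit:
arm_command(series=[100,-3.5,-1.5,0,0,100,-7,-2.9,0,0,100,-10.5,-4.3,0,0,100,-13.5,-5.6,0,0,100,-15,-6.2,0,0])

```text
clock: 7.88
eef_pos: [443.6, -30.1, 142.5]
tool_rot: [-3.138, 0.001, 1.984]
force: [0.2, -0.2, 0.6]
width: 85.4
gripper_force: 0.0
```

Emit:
arm_command(series=[100,-1,-0.5,0,0,100,-1.5,-0.6,0,0,100,-1.5,-0.6,0,0,100,-1.5,-0.6,0,0,100,-1.5,-0.6,0,0])

```text
clock: 8.3
eef_pos: [445.7, -40.2, 143.1]
tool_rot: [-3.141, -0.001, 1.992]
force: [-0.1, -0.0, -0.3]
width: 85.4
gripper_force: 0.0
```

Run:
```python
from h import *
s=monitor.read_state();print(s['clock'],s['eef_pos'],s['tool_rot'],s['width'],s['force'])
p,d,m=grab('wrist');save('w4.png',p);uv,P=cloud(d,m)
print(monitor.read_state()['eef_pos'])
c=np.array([446.7,-96.7]);R=np.hypot(*(P[:,:2]-c).T)
for r,lo,hi in((24,87,95),(24,32,86),(38,22,29)):
    q=P[(R<r)&(P[:,2]>lo)&(P[:,2]<hi)]
    if len(q)>9: print(lo,len(q),q.mean(0),q.min(0),q.max(0),fit(q),fit(q,20))
```

```text
8.3 [445.65855516 -40.24342932 143.1070544 ] [-3.14144046e+00 -8.00957838e-04  1.99156372e+00] 85.38818061485318 [-0.08555873 -0.01929374 -0.25582472]
[445.70438722 -40.20375259 143.17098668]
87 2203 [446.69959149 -93.79730576  91.4473852 ] [ 428.3199557  -113.31565333   87.00099032] [466.34963536 -77.10091721  94.33713723] (array([446.76943794, -94.09096292]), np.float64(13.007704170616067), 2203) (array([ 450.08917995, -105.05515354]), 20, 2203)
32 1604 [443.67418791 -81.42689784  61.18343945] [ 426.5103223  -104.50087346   32.02885073] [467.59683233 -75.75431989  85.94040799] (array([447.7008273 , -97.23979989]), np.float64(20.336908297251874), 1604) (array([447.60760292, -96.85858055]), 20, 1604)
22 2014 [444.21365976 -84.80723926  27.08211996] [ 412.95542034 -125.34117576   23.9436132 ] [482.5068307  -61.90777422  28.99908247] (array([447.80081784, -97.72411849]), np.float64(29.946540385685708), 2014) (array([445.30749508, -88.6295592 ]), 20, 2014)
```

View pics/w4.png

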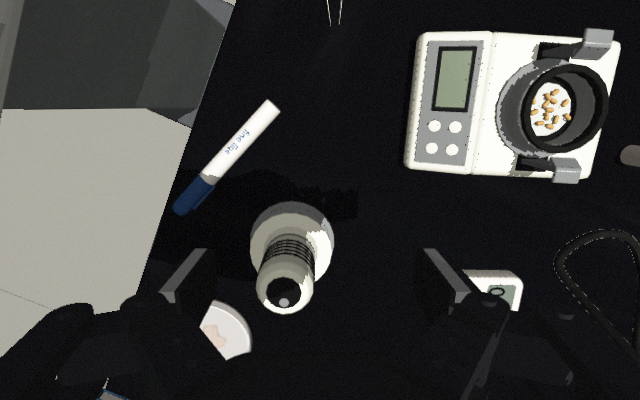

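Head at (285,265) lies between the fingers' lines, marker at (225,160) and petri dish at (225,335) are low and clear.

Emit:
arm_command(series=[100,-1.5,-0.6,0,0,100,-4,-1.6,0,0,100,-5.3,-2.15,0,0,100,-5.3,-2.15,0.5,0,100,-5.3,-2.15,1.5,0])

```text
clock: 8.77
eef_pos: [448.5, -98.6, 128.7]
tool_rot: [3.14, 0.001, 1.989]
force: [0.6, -0.1, -0.1]
width: 85.2
gripper_force: 0.0
```

Emit:
arm_command(series=[100,0,0,1.5,0,100,0,0,3.5,0,100,0,0,5.5,0,100,0,0,7.3,0,100,0,0,7.8,0])

```text
clock: 9.18
eef_pos: [446.4, -96.6, 48.1]
tool_rot: [-3.139, -0.003, 1.992]
force: [-0.7, 0.7, -0.3]
width: 85.5
gripper_force: 0.0
```

Emit:
arm_command(series=[100,0,0,0,0,100,0,0,0,0,100,0,0,0,0,100,0,0,0,0,100,0,0,0,0])

```text
clock: 9.6
eef_pos: [448.3, -98.8, 51.2]
tool_rot: [3.14, 0.001, 1.99]
force: [-0.6, -0.1, 0.1]
width: 85.3
gripper_force: 0.0
```

Run:
```python
from h import *
s=monitor.read_state();print(s['clock'],s['eef_pos'],s['tool_rot'],s['width'],s['force'])
p,d,m=grab('wrist');uv,P=cloud(d,m)
c=np.array([447.6,-97.2]);R=np.hypot(*(P[:,:2]-c).T)
for r,lo,hi in((24,87,95),(24,32,86),(38,22,29)):
    q=P[(R<r)&(P[:,2]>lo)&(P[:,2]<hi)]
    if len(q)>9: print(lo,len(q),q.mean(0),q.min(0),q.max(0),fit(q))
```

```text
9.6 [448.29376245 -98.75182406  51.16384404] [3.14005268e+00 9.36606255e-04 1.98958791e+00] 85.33780614539492 [-0.584867   -0.11559931  0.12917315]
87 7561 [446.35291499 -93.79608742  91.52243517] [ 428.07162225 -113.51832934   87.00689494] [466.64860601 -76.89452392  94.23710455] (array([446.51044883, -94.15701594]), np.float64(12.788803809229654), 7561)
32 3488 [440.69342057 -81.6062671   63.55636677] [ 425.90284393 -109.54245929   32.00595738] [464.84851747 -75.44230891  85.99655188] (array([447.77889146, -96.94347883]), np.float64(20.256889882421476), 3488)
22 4820 [441.75581104 -84.0008259   27.0437785 ] [ 413.042588   -126.45150965   24.14955088] [482.57501108 -61.75773032  28.99928631] (array([448.22543154, -97.97051807]), np.float64(30.26865011976947), 4820)
```

Emit:
arm_command(series=[100,0.1,0,0,0,100,0.1,0,0,0,60,0.1,0,0,0,30,0.1,0,0,0,0,0.1,0,0,0])

```text
clock: 10.07
eef_pos: [447.2, -97.8, 50.3]
tool_rot: [-3.142, -0.0, 1.99]
force: [0.8, 0.5, -0.5]
width: 51.6
gripper_force: 0.0
```

Emit:
arm_command(series=[0,0,0,0,0,0,0,0,0,0,0,0,0,0,0,0,0,0,0,0,0,0,0,0,0])

```text
clock: 10.48
eef_pos: [447.4, -97.8, 50.6]
tool_rot: [3.141, 0.0, 1.99]
force: [-1.1, 1.3, 4.8]
width: 38.8
gripper_force: 60.0
```

Emit:
arm_command(series=[0,0,0,-0.5,0,0,0,0,-2,0,0,0,0,-4.5,0,0,0,0,-7.5,0,0,0,0,-10,0])

```text
clock: 10.9
eef_pos: [446.8, -97.7, 151.6]
tool_rot: [-3.141, -0.001, 1.99]
force: [0.4, 0.3, -1.0]
width: 38.5
gripper_force: 60.5
```

Emit:
arm_command(series=[0,0,0,0,0,0,0,0,0,0,0,0,0,0,0,0,0,0,0,0,0,0,0,0,0])

```text
clock: 11.32
eef_pos: [446.3, -97.6, 149.1]
tool_rot: [-3.139, -0.002, 1.99]
force: [0.1, -0.4, -1.7]
width: 38.6
gripper_force: 60.5
```

Run:
```python
from h import *
s=monitor.read_state();print(s['clock'],s['eef_pos'],s['tool_rot'],s['width'],s['force'],s['gripper_force'])
c=s['eef_pos'][:2];zt=s['eef_pos'][2]
for n in('wrist','scene','side'):
    p,d,m=grab(n);uv,P=cloud(d,m)
    R=np.hypot(*(P[:,:2]-c).T)
    Q=P[(R<42)&(P[:,2]>90)];print(n,np.histogram(Q[:,2],np.arange(90,210,5))[0])
    Z=zt-44
    q=P[(R<42)&(P[:,2]>Z+8)&(P[:,2]<Z+22)]
    if len(q)>9:
        print('flange',len(q),q.min(0),q.max(0),fit(q))
    q=P[(R<26)&(P[:,2]>Z-3)&(P[:,2]<Z+11)]
    if len(q)>9: print('spigot',len(q),fit(q,21.5))
    uv2,P2=uv,P
    q=P[(np.hypot(P[:,0]-572,P[:,1]-89)<32)&(P[:,2]>58.5)&(P[:,2]<65)]
    if len(q)>9: print('seal',len(q),fit(q,27.25))
    save('g_'+n+'.png',p)
```

```text
11.3167 [446.31665883 -97.59901618 149.14605228] [-3.13932501e+00 -1.58028219e-03  1.98974985e+00] 38.6220849024645 [ 0.12164265 -0.42081076 -1.74612151] 60.49715280532837
wrist [   0    0    0    0    0    0  737 3797  290  364  151  265  233  295
  556  720  879  797 1069 3378 5899  996 1298]
flange 4055 [ 410.80842979 -116.85990525  122.21851509] [479.05626013 -62.10940723 127.13964338] (array([445.59779612, -97.31450498]), np.float64(29.63435985769347), 4055)
seal 1506 (array([570.47629886,  88.14602281]), 27.25, 1506)
scene [  0   0   0  14  17  14 108  41  30  28  29  24  38  39  45  47  47  46
  48  86  25  33  44]
flange 145 [ 410.87804698 -129.83450442  113.72768465] [479.52204996 -63.37320101 127.10631398] (array([445.78702736, -98.41975129]), np.float64(29.74418083862957), 145)
spigot 31 (array([420.70157696, -69.33602691]), 21.5, 31)
seal 61 (array([572.4725768 ,  90.66864513]), 27.25, 61)
side [  0   0   0  17  15  11 110  61  33  30  28  30  26  27  40  33  41  39
  44  59  31  30  37]
flange 159 [ 410.26916006 -134.30224654  113.62808289] [481.57553415 -66.96437069 127.05752901] (array([445.97174194, -98.04574769]), np.float64(29.81151420090188), 159)
spigot 32 (array([ 429.5077681 , -130.34827063]), 21.5, 32)
seal 14 (array([569.71564211,  86.24087785]), 27.25, 14)
```

Emit:
arm_command(series=[0,0.8,1.3,0,0,0,2.6,4.1,0,0,0,4.5,7.1,0,0,0,6.4,10.1,0,0,0,8.3,13.1,0,0])

```text
clock: 11.88
eef_pos: [533.7, 32.7, 149.9]
tool_rot: [-3.141, -0.0, 1.989]
force: [0.4, -0.1, -2.3]
width: 38.7
gripper_force: 60.6
```

Emit:
arm_command(series=[0,1.5,2.4,0,0,0,2.8,4.4,0,0,0,3.6,5.8,0,0,0,3.6,5.8,0,0,0,3.6,5.8,0,0])

```text
clock: 12.3
eef_pos: [571.2, 88.6, 149.5]
tool_rot: [-3.14, -0.0, 1.992]
force: [-0.5, -1.2, -1.7]
width: 38.9
gripper_force: 60.7
```

Emit:
arm_command(series=[0,0,0,0,0,0,0,0,0,0,0,0,0,0,0,0,0,0,0,0,0,0,0,0,0])

```text
clock: 12.72
eef_pos: [571.4, 87.1, 150.4]
tool_rot: [-3.142, 0.0, 1.989]
force: [-0.2, -0.7, -0.0]
width: 38.6
gripper_force: 60.7
```

Run:
```python
from h import *
s=monitor.read_state();print(s['clock'],s['eef_pos'],s['tool_rot'],s['width'],s['force'],s['gripper_force'])
c=s['eef_pos'][:2];zt=s['eef_pos'][2]
for n in('wrist','scene','side'):
    p,d,m=grab(n);uv,P=cloud(d,m)
    R=np.hypot(*(P[:,:2]-c).T);Z=zt-44.5
    q=P[(R<40)&(R>24)&(P[:,2]>Z+8)&(P[:,2]<Z+24)]
    if len(q)>9: print(n,'flange',len(q),q.min(0),q.max(0),fit(q)[0]-c,fit(q)[1])
    q=P[(np.hypot(P[:,0]-572,P[:,1]-89)<32)&(P[:,2]>58.5)&(P[:,2]<65)]
    if len(q)>9: print(n,'seal',len(q),fit(q,27.25))
    save('h_'+n+'.png',p)
print(monitor.read_state()['eef_pos'])
```

```text
12.7167 [571.40329622  87.14160786 150.44263992] [-3.14155024e+00  1.24603659e-04  1.98869299e+00] 38.61758794683872 [-0.24628219 -0.7098739  -0.03056772] 60.657137632369995
wrist flange 3858 [535.96410477  67.32953825 124.41720749] [604.02824214 122.66979227 129.52323445] [-0.39164598  0.20821371] 30.047074821021095
wrist seal 423 (array([571.87405952,  88.78364732]), 27.25, 423)
scene flange 116 [535.84606026  53.89359361 118.22905428] [605.80320336 124.22285679 129.6278288 ] [0.54964643 1.42811036] 30.962098562981897
scene seal 60 (array([572.46033292,  90.85987562]), 27.25, 60)
side flange 87 [534.8999041   50.96136783 114.08197021] [603.62504318 119.87865372 126.92683014] [-0.37011049  0.69380584] 31.271920122903317
side seal 50 (array([570.98732512,  86.58513035]), 27.25, 50)
[571.50573721  87.5896988  150.41253946]
```

Emit:
arm_command(series=[0,0.1,0.1,0.5,0,0,0.1,0.1,1.7,0,0,0.1,0.1,3,0,0,0.1,0.1,3.8,0,0,0.1,0.1,4,0])

```text
clock: 13.28
eef_pos: [570.9, 89.0, 108.6]
tool_rot: [-3.139, -0.001, 1.99]
force: [-0.3, -0.8, -2.1]
width: 38.7
gripper_force: 60.7
```

Emit:
arm_command(series=[0,0,0,0,0,0,0,0,0,0,0,0,0,0.3,0,0,0,0,0.6,0,0,0,0,0.6,0])

```text
clock: 13.7
eef_pos: [571.9, 89.1, 104.1]
tool_rot: [-3.141, -0.0, 1.99]
force: [0.2, 0.1, -1.5]
width: 38.5
gripper_force: 60.7
```

Emit:
arm_command(series=[0,0,0,0.1,0,0,0,0,0.2,0,0,0,0,0.3,0,0,0,0,0.4,0,0,0,0,0.5,0])

```text
clock: 14.12
eef_pos: [572.8, 88.3, 99.7]
tool_rot: [3.141, 0.001, 1.989]
force: [-0.3, -2.2, 4.6]
width: 38.9
gripper_force: 60.6
```

Emit:
arm_command(series=[0,0,0,0.1,0,0,0,0,0.2,0,0,0,0,0.3,0,0,0,0,0.3,0,0,0,0,0.3,0])

```text
clock: 14.53
eef_pos: [573.5, 89.1, 97.8]
tool_rot: [3.139, 0.001, 1.989]
force: [-0.5, -0.7, 9.2]
width: 38.3
gripper_force: 61.3
```

Emit:
arm_command(series=[0,0,0,0.1,0,0,0,0,0.2,0,0,0,0,0.3,0,0,0,0,0.4,0,0,0,0,0.4,0])

```text
clock: 14.95
eef_pos: [573.9, 89.5, 93.6]
tool_rot: [3.137, 0.001, 1.99]
force: [2.4, -0.4, 2.8]
width: 38.9
gripper_force: 60.5
```

Emit:
arm_command(series=[0,0,0,0.1,0,0,0,0,0.2,0,0,0,0,0.3,0,0,0,0,0.3,0,0,0,0,0.3,0])

```text
clock: 15.37
eef_pos: [573.1, 89.6, 89.7]
tool_rot: [3.139, 0.0, 1.99]
force: [2.3, -0.6, 5.7]
width: 38.9
gripper_force: 63.3
```

Emit:
arm_command(series=[0,0,0,0.1,0,0,0,0,0.1,0,0,0,0,0.1,0,0,0,0,0.1,0,0,0,0,0.1,0])

```text
clock: 15.78
eef_pos: [573.1, 89.6, 88.9]
tool_rot: [3.139, 0.0, 1.99]
force: [2.4, -0.4, 7.1]
width: 38.7
gripper_force: 63.3
```

Emit:
arm_command(series=[0,0,0,0,0,0,0,0,0,0,0,0,0,0,0,0,0,0,0,0,0,0,0,0,0])

```text
clock: 16.2
eef_pos: [573.1, 89.6, 88.9]
tool_rot: [3.139, 0.0, 1.99]
force: [2.7, 0.6, 7.0]
width: 39.1
gripper_force: 63.3
```

Run:
```python
from h import *
s=monitor.read_state();print(s['clock'],s['eef_pos'],s['tool_rot'],s['width'],s['force'],s['gripper_force'])
c=s['eef_pos'][:2]
for n in('wrist','scene','side'):
    p,d,m=grab(n);uv,P=cloud(d,m)
    R=np.hypot(P[:,0]-571.8,P[:,1]-88.7)
    q=P[(R<34)&(R>23)&(P[:,2]>58)&(P[:,2]<72)]
    if len(q)>9: print(n,'flange top z',len(q),np.median(q[:,2]),np.histogram(q[:,2],np.arange(58,73,1))[0],fit(q))
    save('f_'+n+'.png',p)
    if n=='scene': a=cv2.resize(p[160:240,280:380],(800,600)[:1]+(600,)) if 0 else cv2.resize(p[165:235,285:365],(400,350))
    if n=='side': b=cv2.resize(p[185:255,305:385],(400,350))
save('f.png',np.hstack([a,b]))
```

```text
16.2 [573.12285403  89.63642858  88.91347232] [3.13920582e+00 1.84322863e-04 1.98975141e+00] 39.10078076513962 [2.65305228 0.61250605 7.01173297] 63.34433555603027
wrist flange top z 3444 65.3784706968548 [   0    0    0    0    0   56  953 1667  438  108   78   61   43   40] (array([572.27916777,  87.36662748]), np.float64(29.57197147088923), 3444)
scene flange top z 77 63.63397329447567 [ 3  2  5  2  9 27 16  4  1  4  1  0  1  2] (array([572.1050873 ,  89.44816961]), np.float64(30.01615885188432), 77)
side flange top z 69 63.454971209138876 [ 7  2  0  6 10 14 17  6  3  1  2  0  1  0] (array([572.36699336,  90.27103478]), np.float64(30.720799835223822), 69)
```

View pics/f.png

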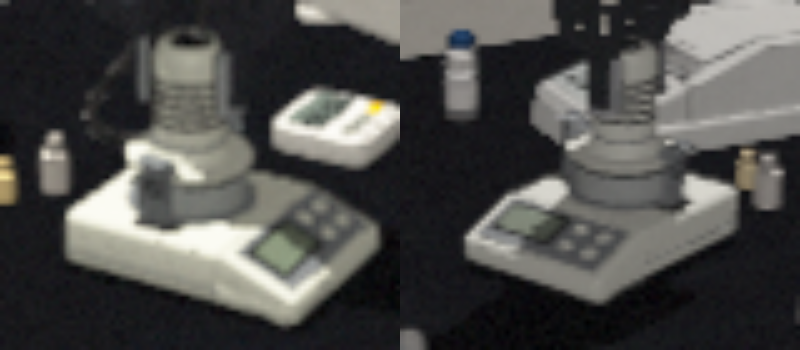

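View pics/f_wrist.png

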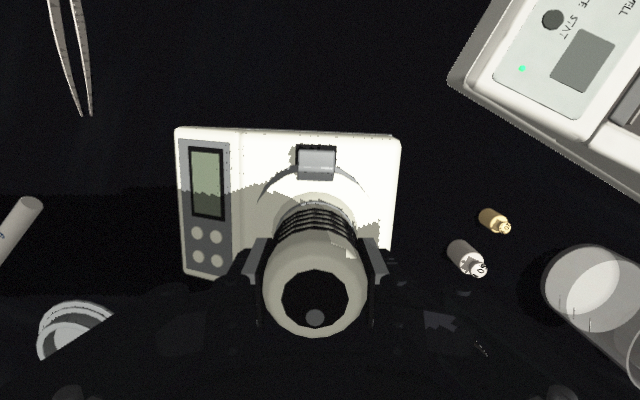

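The flange top is at about 63.5 mm, which puts the head at about 44.5 mm. The hook at (318,160) is over the flange, and the push is a steady 8.5 N or so. I'll hand the job in.

```bash
python3 -c "
from h import *
print(workorder.finish_job())"
```

```text
the job is handed in; nothing more can be done
None
```

The job is handed in, with no verdict returned: the cap sits flat in its holder, and the head looks clipped on the chamber. It is still held and pressed with a steady 8.5 N or so, which by my estimate puts the seal about 4.5 of its 5 mm down.

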